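# Weigh the tea tin from the slide-cover caddy and rack it

### The job

Hold the caddy's release tab down while you slide its cover fully open, take out the tea tin and stand it on the kitchen scale, letting go of it so that it is weighed. Then take the tin again by its two narrow ends and set it down, without dropping it, upright and squarely between the dividers of the rack's free bay, on the cork pad and not sticking out at either end. Leave the cover open, and the other tins, the jar and the spoon where they are.

Things in the scene. Friction and masses are not known exactly. Their poses are not given: they have to be found in the camera images.
- caddy: Fixed wooden caddy, 100 (x) x 250 (y) x 107 (z) mm, origin at the centre of its underside. Its -y half is an open-topped compartment (inner x -36 to 36, y -120 to -10, floor 6 mm up, walls 88 high); its +y half is a closed deck, 84 high. Steel rails, 107 high, run along both long sides and carry the sliding cover.
- opening (a point): Centre of the compartment's mouth, 88 mm above the counter, axes as the caddy's. Inside, the tin's narrow ends have only about 6 mm to the side walls: it can be taken only across its 38 mm width, the fingers spread along the caddy's y, where each has about 30 mm or more.
- cover (a joint): Slide of the wooden cover (88 in x, 122 in y, 6 thick, upper face 101 mm above the counter): m moved along the caddy's +y, 0 shut, 0.112 fully open (end stop). Friction 2 N plus 6 N per m/s. The tab catches it when shut and again every 31 mm, so the tab must be held down all the way; at the end stop it springs up and locks the cover open.
- tab (a joint): Release tab: m pressed down, 0 up to 0.008 right down (then flush with the cover). Spring, 3 N at first, 7 N right down; it lets the cover go beyond about 0.005.
- tab_top (a point): Centre of the upper face of the steel release tab: ribbed pad, 50 (caddy x) x 48 (caddy y) mm, 8 mm proud of the cover when up. It rides on the cover; axes as the caddy's.
- cover_lip (a point): Top centre of the face of the cover's raised lip that looks to the tab (60 mm long in caddy x, 6 thick, 18 above the cover): 29 mm from tab_top towards caddy +y. A fingertip pressing the tab can push against it to open the cover.
- tin: Flat-sided plain steel tin, 60 long (x) x 38 wide (y) x 75 high (z) mm, with a paler lid of the same outline, 0.13 to 0.25 kg; origin at the centre of its underside. At the start it stands upright on the caddy compartment's floor, its length along the caddy's x, hidden by the shut cover.
- scale: Fixed kitchen scale with a white pan, 130 x 130 x 26 mm, origin at the centre of its underside; the whole top (26 mm up) is the pan, the tin stands within about 45 mm of its centre.
- rack: Fixed wooden rack, 64 (x) x 172 (y) mm, base 8 thick, origin at the centre of its underside. Four dividers (56 long in x, 4 thick, tops 78 mm up) make three bays at y = -56, 0, 56 mm, 52 wide, open at both x ends. Tins stand with their length along x; two bays are taken, the free one varies. Beside a tin only 7 mm are left to a divider: there it can be held only by its narrow ends.
- bay_pad: Fixed cork pad in the rack's free bay, 56 (x) x 44 (y) x 3 (z) mm, origin at the centre of its underside (8 mm above the counter), so its top is 11 mm above the counter; axes as the rack's.
- tin_b: Flat-sided plain steel tin, 60 long (x) x 38 wide (y) x 75 high (z) mm, with a paler lid of the same outline. It stands in one bay of the rack, origin at the centre of its underside.
- tin_c: Flat-sided plain steel tin, 60 long (x) x 38 wide (y) x 75 high (z) mm, with a paler lid of the same outline. It stands in another bay of the rack, origin at the centre of its underside.
- jar: Amber jar, 70 across, 90 high, beyond the scale; origin under its centre. Leave it alone.
- spoon: Wooden spoon lying beyond the scale, along y; origin under its middle. Leave it alone.

How it is judged:
On the way, in this order (a step that is already met when the one before it is completed fails the run):
1. the cover is slid fully open (at least 104 of its 112 mm) (value of joint cover above 0.104 m), for 0.1 s.
2. the tin stands upright on the scale, at rest and let go (x of tin in the frame of scale between -0.05 and 0.05 m and y of tin in the frame of scale between -0.05 and 0.05 m and z of tin in the frame of scale between 0.02 and 0.031 m and angle between tin's own z axis and vertical below 0.1 rad and linear speed of tin below 0.03 m/s and contact force between the fingers and tin below 0.1 N), for 0.4 s.
At the end, for the whole second after the job is handed in: Tin upright (0.1 rad) on the cork pad in the free bay: origin within 12 mm of the pad's centre along pad x and y, at most 8 mm above its underside, length within 0.25 rad of pad x, at rest, released; cover still open by at least 104 mm (x of tin in the frame of bay_pad between -0.012 and 0.012 m and y of tin in the frame of bay_pad between -0.012 and 0.012 m and z of tin in the frame of bay_pad between 0 and 0.008 m and angle between the x axis of tin and the x axis of bay_pad, either way round below 0.25 rad and angle between tin's own z axis and vertical below 0.1 rad and linear speed of tin below 0.02 m/s and contact force between the fingers and tin below 0.1 N and value of joint cover above 0.104 m); the robot touches nothing.
It fails at once if the tin is dropped (it moves faster than 0.6 m/s with no finger on it) (linear speed of tin above 0.6 m/s and contact force between the fingers and tin below 0.1 N).
It fails at once if a tin in the rack is shifted by more than 20 mm or tipped over 0.3 rad (distance of any of tin_b, tin_c from where it was at the start of the episode above 0.02 m or angle between any of tin_b, tin_c's own z axis and vertical above 0.3 rad).
It fails at once if the jar or the spoon is moved by more than 40 mm (distance of any of jar, spoon from where it was at the start of the episode above 0.04 m).
It also fails if it takes over 69 s, if anything falls off the work surface, if the arm or the gripper's body presses on something with over 40 N, if the wrist force passes 120 N, or if a joint passes its speed limit or range.

### The arm

A 6-joint arm with a two-finger parallel gripper is mounted at the origin on the work surface. World frame = base frame: x ahead of the robot, y to its left, z up, the work surface at z = 0. Lengths are in m, angles in rad, forces in N, time in s.
With the tool pointing down it reaches from about 0.425 to 0.95 m from the base axis. Payload 3.5 kg.
Tool frame: the origin (TCP) lies on the centre line of the jaws, within the pads' length; the fingertips stand 14 mm ahead of it and the grasp point (between the pads) lies 5 mm behind it (tips_ahead is the distance from the TCP to the fingertips, in m); y points along the fingers, z is the direction in which the jaws open and shut, and the axes are right-handed (so a half turn about y gives the same grasp; the last joint's range is limited). The gripper opens to 85 mm and grips with 20 to 120 N. Pads are 22 mm wide; open, the fingers measure 114 mm over their backs; the gripper's body (76 mm by 85 mm) begins 54 mm behind the grasp point. The pads swing forward as they close: fully open they stand 13 mm farther back than shut.
Start: joints at [1.104, 0.286, 1.577, -0, 1.279, -0.15], TCP at [0.21, 0.641, 0.245] pointing down, gripper open.
Joint ranges: [-2.77, 2.77], [-0.9, 2.22], [0.21, 2.48], [-1.53, 4.67], [0.24, 2.81], [-2.84, 2.84]. Speed limits (rad/s): [2.79, 2.79, 3.14, 3.14, 3.14, 3.14].

### API

Orientations are given as a unit quaternion [x, y, z, w].
In Python, from plant import get_state, read_camera, sign_off, tips_ahead gives the robot as it stands.
- The arm moves only by the tool send_rows, never from a script. Its argument "plan" is a list of rows, each a list of 2 entries, a list of its own where there are three numbers: the shift along the tool's x, y, z in units of 12 cm (1.0 is 12 cm), then the turn, a rotation vector about the tool's x, y, z in units of 360 degrees (1.0 is 360 degrees). In form: [[[tx, ty, tz], [rx, ry, rz]], ...]. A call has 1 to 12 rows; each row shifts and turns the commanded pose from where the row before left it, along the tool's axes as they then stand; what a row does not reach is not made up. A row lasts 1/10 s, in which the tool goes at most 50 mm and 8.59 degrees, less where a joint would pass 70% of its speed; a pose out of reach is approached as far as the arm can. A call with a number of a shift or a turn outside -1 to 1 is refused whole. A call with a gripper value outside its range is refused whole. "gripper" is the closure, from 0 (fully open) to 1 (shut), set as the call begins (left out, the last holds). The fingers move at their own pace and stop on an object; "grip_force" is the grip in N (left out, the last holds). Time passes only in rows, so rows that do not move let the fingers close. It gives the time, the measured TCP pose, the force and the opening at its end, in the units of the state.
- get_state(): the state, without advancing time (a new reading comes with each control period).
- read_camera(name): name is "scene" or "top"; returns a dict with "img" (400x640x3 uint8, blue, green, red), "fx", "fy", "cx", "cy" (pixels), "world_from_camera" (4x4, takes a point from camera to world coordinates). Camera axes: x right, y down, z forward; pixel columns grow to the right and rows downward; lengths in m; the calibration is good to about 2 mm. A picture is of the moment at which its call begins. There is no depth.
- sign_off(): hands the job in, once; it reports no verdict.
The state is a dict: "time": time; "qpos": joint angles; "dq": joint speeds; "joint_efforts": joint torques, N m; "eef_pos": TCP position; "tcp_rot": TCP orientation; "contact_force": force on the tool from outside, world axes, zero at the start; "wrist_torque": the same for the moment, N m; "opening": opening from 0.0 (shut) to 1.0 (fully open).
Only numpy, scipy, OpenCV 4.12 (cv2) and the standard library are available. Lean on these libraries where they do the work, as an engineer would, in place of code of your own. Each camera call takes 0.05 s, during which the arm holds its last target. There are 200 camera calls.

## Working session

There is one attempt and no reset: what is moved stays moved. The work goes in short steps, Python scripts to look and compute and a tool call to move; the robot and the scene stay as the last step left them, time stands still between calls to the robot, and variables do not carry over. Pictures are saved under pics/ and viewed, about 8 in all and at most 12, crops included, and the job is handed in when it is done.

Besides the shell and the picture viewer there is one more tool, called after "Emit:" by a JSON object that holds its "name" and its "arguments". send_rows: Moves the arm, as the interface text tells. Its arguments: {"type":"object","properties":{"plan":{"type":"array"},"gripper":{"type":"number"},"grip_force":{"type":"number"}},"required":["plan"]}

```bash
ls; mkdir -p pics; python3 - <<'E'
from plant import *
import cv2
print(get_state(), tips_ahead)
for n in("scene","top"):
    c=read_camera(n); cv2.imwrite(f"pics/{n}0.png",c["img"]); print(n,{k:v for k,v in c.items() if k!="img"})
E
```

```text
pics
{'time': 0.0, 'qpos': array([ 1.10399693e+00,  2.87246964e-01,  1.57821836e+00, -2.82789104e-06,
        1.27859607e+00, -1.49971991e-01]), 'dq': array([-0.00012429, -0.00057852, -0.00174394,  0.00115763, -0.00034451,
        0.00026194]), 'joint_efforts': array([ 1.06016450e-03, -4.05966461e+01, -2.92633957e+01, -4.35208597e-05,
        5.73173966e-03,  5.18444978e-06]), 'eef_pos': array([0.20996158, 0.64084076, 0.24387054]), 'tcp_rot': array([ 0.69908439, -0.11181113,  0.11128311, -0.6974205 ]), 'contact_force': array([ 0.3126069 , -0.18427203, -0.11382166]), 'wrist_torque': array([-0.03240606, -0.03398776, -0.03173188]), 'opening': 1.0009354816754934} 0.014
scene {'fx': 436.14744032357436, 'fy': 436.14744032357436, 'cx': 319.2563101292682, 'cy': 200.93826583923618, 'world_from_camera': array([[ 0.85043662,  0.37703708, -0.36687955,  1.03809388],
       [ 0.52583496, -0.63039775,  0.57104839, -0.70297232],
       [-0.01597363, -0.67855856, -0.73437261,  0.98334559],
       [ 0.        ,  0.        ,  0.        ,  1.        ]])}
top {'fx': 448.58486959875665, 'fy': 448.58486959875665, 'cx': 320.9788223207133, 'cy': 205.47811403925746, 'world_from_camera': array([[-0.00992862, -0.99218596,  0.12437223,  0.48148744],
       [-0.99959734,  0.0131544 ,  0.02514218, -0.0190338 ],
       [-0.02658176, -0.12407252, -0.99191704,  1.13864563],
       [ 0.        ,  0.        ,  0.        ,  1.        ]])}
```

View pics/top0.png

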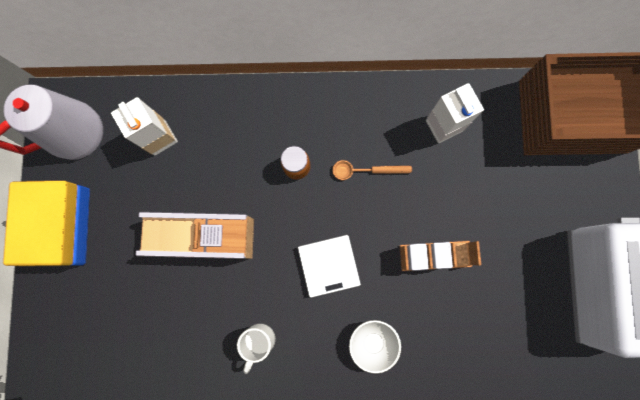

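View pics/scene0.png

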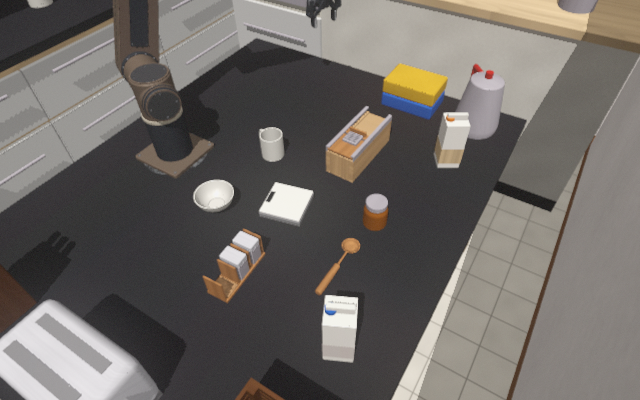

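The top view shows the caddy at about (195,236) with its tab at (210,236), the scale at (329,266), and the rack at (440,256) with its right-hand (world -y) bay free. The scene view agrees. Next I'll enlarge the crops to pick corner points.

```bash
python3 - <<'E'
import cv2,numpy as np
im=cv2.imread("pics/top0.png")
a=cv2.resize(im[200:270,130:265],None,fx=5.9,fy=5.9,interpolation=cv2.INTER_CUBIC)[:300]
a=cv2.resize(im[208:263,130:263],(798,330),interpolation=cv2.INTER_CUBIC)
b=cv2.resize(im[232:277,394:489],(570,270),interpolation=cv2.INTER_CUBIC)
c=cv2.resize(im[232:300,295:363],(228,228),interpolation=cv2.INTER_CUBIC)
o=np.zeros((600,798,3),np.uint8); o[:330]=a; o[330:,:570]=b; o[330:558,570:]=c
cv2.imwrite("pics/crop1.png",o)
E
```

```text
(no output)
```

View pics/crop1.png

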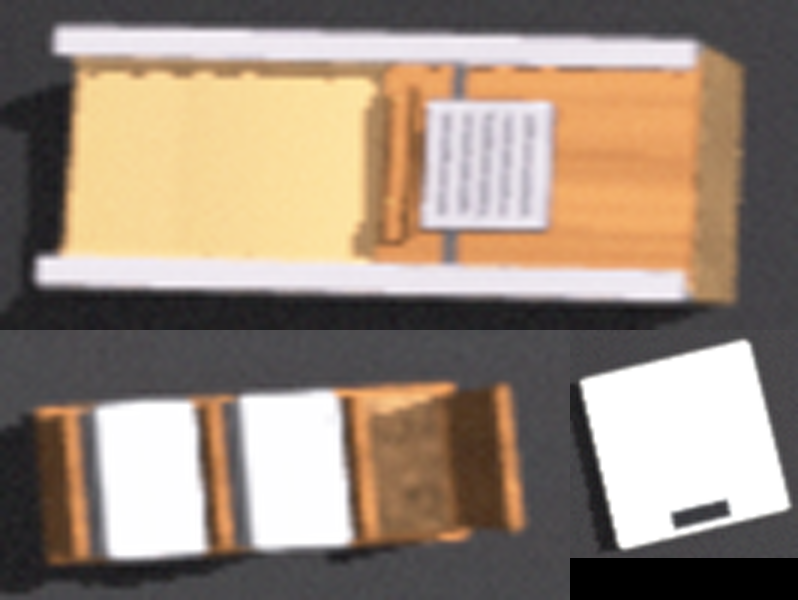

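The crop shows the caddy's deck on the +y (left) side. The rail, tab, pan, tin-top and divider corners are all readable, so I'll fit poses to them.

```bash
cat > h.py <<'E'
import numpy as np
from plant import *
from scipy.spatial.transform import Rotation as R
def ray(c,uv,z):
    T=np.asarray(c["world_from_camera"]); uv=np.atleast_2d(np.array(uv,float))
    d=np.c_[(uv[:,0]-c["cx"])/c["fx"],(uv[:,1]-c["cy"])/c["fy"],np.ones(len(uv))]@T[:3,:3].T
    return T[:3,3]+d*((np.asarray(z)-T[2,3])/d[:,2])[:,None]
def fit(P,W):  # 2-D rigid fit: W=R P+t -> x,y,yaw, rms
    P=np.array(P,float);W=np.array(W)[:,:2];p=P.mean(0);w=W.mean(0);A=P-p;B=W-w
    a=np.arctan2((A[:,0]*B[:,1]-A[:,1]*B[:,0]).sum(),(A*B).sum())
    r=np.array([[np.cos(a),-np.sin(a)],[np.sin(a),np.cos(a)]]);t=w-r@p
    return t,a,np.sqrt((((P@r.T+t)-W)**2).sum(1).mean())
def goto(p,yaw,ymode=None):
    """print shift in tool frame /0.12 and turn /2pi to bring TCP to p, pointing down; jaws axis (tool z) at angle yaw in world xy"""
    s=get_state();r=R.from_quat(s["tcp_rot"])
    best=None
    for k in (0,np.pi):
        z=np.array([np.cos(yaw+k),np.sin(yaw+k),0]);y=np.array([0,0,-1.]);x=np.cross(y,z)
        t=R.from_matrix(np.c_[x,y,z]);v=(r.inv()*t).as_rotvec()
        if best is None or np.linalg.norm(v)<np.linalg.norm(best):best=v
    d=r.inv().apply(np.array(p)-s["eef_pos"])
    print("t",s["time"],"eef",s["eef_pos"].round(4),"F",s["contact_force"].round(1),"op",round(s["opening"],3),"toolaxes x",r.as_matrix()[:,0].round(3),"z",r.as_matrix()[:,2].round(3))
    print("shift",(d/.12).round(3),"turn",(best/2/np.pi).round(4),"deg",np.degrees(best).round(1))
E
python3 - <<'E'
from h import *
c=read_camera("top")
def px(l,o,s,org): return [((u-o[0])/s+org[0]-.5+.5/s,(v-o[1])/s+org[1]-.5+.5/s) for u,v in l]
C=lambda l:px(l,(0,0),6,(130,208))
B=lambda l:px(l,(0,330),6,(394,232))
S=lambda l:px(l,(570,330),228/68,(295,232))
f=lambda n,P,W:print(n,fit(P,W))
W=ray(c,C([(53,27),(698,40),(688,300),(37,285)]),[.107]*4);print(W.round(3))
f("caddy",[(.05,.125),(.05,-.125),(-.05,-.125),(-.05,.125)],W)
W=ray(c,C([(427,102),(553,102),(548,228),(421,225)]),[.109]*4)
f("tab",[(.025,.024),(.025,-.024),(-.025,-.024),(-.025,.024)],W)
W=ray(c,S([(582,380),(748,340),(790,508),(623,548)]),[.026]*4)
f("scale",[(.065,.065),(.065,-.065),(-.065,-.065),(-.065,.065)],W)
for z in(.083,.086):
  q=[(.03,.019),(.03,-.019),(-.03,-.019),(-.03,.019)]
  f("tin1",q,ray(c,B([(95,405),(193,400),(208,550),(108,557)]),[z]*4))
  f("tin2",q,ray(c,B([(240,393),(338,392),(352,540),(255,547)]),[z]*4))
W=ray(c,B([(63,408),(510,386),(523,530),(85,558)]),[.078]*4)
f("rack div",[(.028,.086),(.028,-.086),(-.028,-.086),(-.028,.086)],W)
W=ray(c,B([(370,410),(375,540)]),[.011]*2);print(W)
E
```

```text
[[0.601 0.435 0.107]
 [0.593 0.182 0.107]
 [0.493 0.185 0.107]
 [0.501 0.437 0.107]]
caddy (array([0.54678026, 0.3093609 ]), np.float64(-0.0317358047211161), np.float64(0.0013674136401135603))
tab (array([0.54540133, 0.26238886]), np.float64(-0.02348734648556548), np.float64(0.001200323986850826))
scale (array([ 0.47212279, -0.00940014]), np.float64(0.22807077631452652), np.float64(0.003118836229570852))
tin1 (array([ 0.49192945, -0.21855361]), np.float64(0.05416990811520462), np.float64(0.0009016063105159646))
tin2 (array([ 0.49520364, -0.27464289]), np.float64(0.046057078190046986), np.float64(0.0011359826698471502))
tin1 (array([ 0.49189977, -0.2179866 ]), np.float64(0.05416990811520459), np.float64(0.0009731401334508655))
tin2 (array([ 0.49516466, -0.27391648]), np.float64(0.04605707819004772), np.float64(0.001210037560409051))
rack div (array([ 0.49429502, -0.27529412]), np.float64(0.048902281994270234), np.float64(0.001627301507816523))
[[ 0.5196077  -0.32348853  0.011     ]
 [ 0.46621511 -0.32303415  0.011     ]]
```

```bash
python3 - <<'E'
from h import *
goto([.546,.274,.16],-.03)
E
```

```text
t 0.15 eef [0.21   0.641  0.2442] F [-0.5  1.   0.5] op 1.0 toolaxes x [ 0.95  -0.312 -0.   ] z [ 0.312  0.95  -0.002]
shift [ 3.613  0.705 -2.033] turn [3.000e-04 2.044e-01 1.000e-04] deg [ 0.1 73.6  0.1]
```

Emit:
{"name": "send_rows", "arguments": {"plan": [[[0.301, 0, -0.169], [0, 0, 0]], [[0.301, 0, -0.169], [0, 0, 0]], [[0.301, 0, -0.169], [0, 0, 0]], [[0.301, 0, -0.169], [0, 0, 0]], [[0.301, 0, -0.169], [0, 0, 0]], [[0.301, 0, -0.169], [0, 0, 0]], [[0.301, 0, -0.169], [0, 0, 0]], [[0.301, 0, -0.169], [0, 0, 0]], [[0.301, 0, -0.169], [0, 0, 0]], [[0.301, 0, -0.169], [0, 0, 0]], [[0.301, 0, -0.169], [0, 0, 0]], [[0.301, 0, -0.169], [0, 0, 0]]], "gripper": 1, "grip_force": 40}}

```text
time: 1.35
eef_pos: [0.547, 0.2737, 0.245]
tcp_rot: [0.698, -0.112, 0.111, -0.698]
contact_force: [0.3, -1.0, -0.3]
opening: 0.003
```

Emit:
{"name": "send_rows", "arguments": {"plan": [[[0, 0.05, 0], [0, 0.0227, 0]], [[0, 0.05, 0], [0, 0.0227, 0]], [[0, 0.05, 0], [0, 0.0227, 0]], [[0, 0.05, 0], [0, 0.0227, 0]], [[0, 0.05, 0], [0, 0.0227, 0]], [[0, 0.05, 0], [0, 0.0227, 0]], [[0, 0.05, 0], [0, 0.0227, 0]], [[0, 0.05, 0], [0, 0.0227, 0]], [[0, 0.1, 0], [0, 0.0227, 0]], [[0, 0, 0], [0, 0, 0]], [[0, 0, 0], [0, 0, 0]]]}}

```text
time: 2.45
eef_pos: [0.546, 0.275, 0.1849]
tcp_rot: [-0.494, 0.507, -0.506, 0.493]
contact_force: [-0.2, -0.2, 0.4]
opening: 0.001
```

```bash
python3 - <<'E'
from h import *
import cv2
goto([.546,.274,.16],-.03); print(tips_ahead)
c=read_camera("scene");d=read_camera("top")
a=cv2.resize(c["img"][60:210,280:430],(400,400),interpolation=cv2.INTER_CUBIC)
b=cv2.resize(d["img"][170:300,130:260],(400,400),interpolation=cv2.INTER_CUBIC)
cv2.imwrite("pics/press.png",np.hstack([a,b]))
E
```

```text
t 2.45 eef [0.546  0.275  0.1849] F [-0.2 -0.2  0.4] op 0.001 toolaxes x [-0.027 -1.     0.   ] z [ 1.    -0.027 -0.001]
shift [0.009 0.208 0.   ] turn [0.0002 0.0005 0.0001] deg [0.1 0.2 0. ]
0.014
```

View pics/press.png

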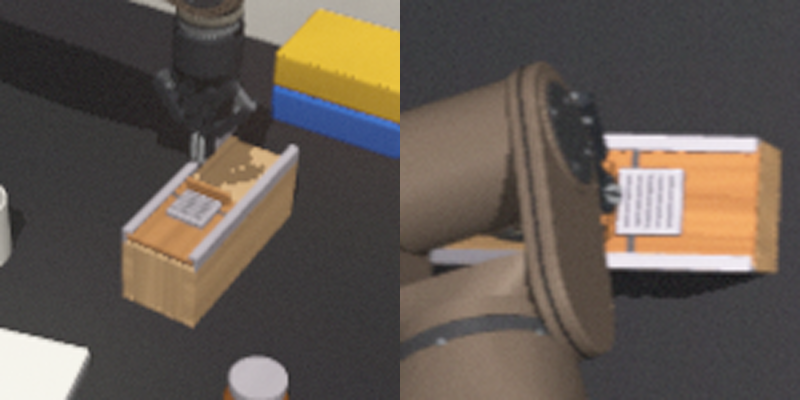

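The closed fingertips hang over the lip side of the tab, aligned in x (scene crop, about (200,150)). Now I press down.

Emit:
{"name": "send_rows", "arguments": {"plan": [[[0.02, 0.15, 0], [0, 0, 0]], [[0, 0.15, 0], [0, 0, 0]], [[0, 0.15, 0], [0, 0, 0]], [[0, 0.05, 0], [0, 0, 0]], [[0, 0.02, 0], [0, 0, 0]], [[0, 0.02, 0], [0, 0, 0]], [[0, 0.01, 0], [0, 0, 0]], [[0, 0.01, 0], [0, 0, 0]], [[0, 0, 0], [0, 0, 0]], [[0, 0, 0], [0, 0, 0]]]}}

```text
time: 3.55
eef_pos: [0.5467, 0.2729, 0.119]
tcp_rot: [0.492, -0.507, 0.508, -0.493]
contact_force: [-1.3, -1.1, 5.4]
opening: 0.0
```

Emit:
{"name": "send_rows", "arguments": {"plan": [[[0, 0.01, 0], [0, 0, 0]], [[0, 0.01, 0], [0, 0, 0]], [[0, 0.01, 0], [0, 0, 0]], [[0, 0.005, 0], [0, 0, 0]], [[0, 0, 0], [0, 0, 0]], [[0, 0, 0], [0, 0, 0]]]}}

```text
time: 4.15
eef_pos: [0.5467, 0.2729, 0.1151]
tcp_rot: [0.492, -0.507, 0.508, -0.493]
contact_force: [-3.0, -2.1, 7.2]
opening: 0.0
```

Emit:
{"name": "send_rows", "arguments": {"plan": [[[-0.04, 0.005, 0], [0, 0, 0]], [[-0.04, 0, 0], [0, 0, 0]], [[-0.06, 0, 0], [0, 0, 0]], [[-0.06, 0, 0], [0, 0, 0]], [[-0.06, 0, 0], [0, 0, 0]], [[-0.06, 0, 0], [0, 0, 0]]]}}

```text
time: 4.75
eef_pos: [0.5481, 0.3113, 0.115]
tcp_rot: [0.492, -0.507, 0.508, -0.493]
contact_force: [-4.0, -2.9, 9.1]
opening: 0.002
```

Emit:
{"name": "send_rows", "arguments": {"plan": [[[-0.07, 0, 0], [0, 0, 0]], [[-0.07, 0, 0], [0, 0, 0]], [[-0.07, 0, 0], [0, 0, 0]], [[-0.07, 0, 0], [0, 0, 0]], [[-0.07, 0, 0], [0, 0, 0]], [[-0.07, 0, 0], [0, 0, 0]], [[-0.07, 0, 0], [0, 0, 0]], [[-0.07, 0, 0], [0, 0, 0]], [[-0.04, 0, 0], [0, 0, 0]], [[-0.03, 0, 0], [0, 0, 0]], [[0, 0, 0], [0, 0, 0]]]}}

```text
time: 5.85
eef_pos: [0.5508, 0.3865, 0.115]
tcp_rot: [0.492, -0.506, 0.508, -0.493]
contact_force: [-1.8, -3.4, 8.5]
opening: -0.001
```

Emit:
{"name": "send_rows", "arguments": {"plan": [[[-0.03, 0, 0], [0, 0, 0]], [[-0.03, 0, 0], [0, 0, 0]], [[-0.02, 0, 0], [0, 0, 0]], [[0, 0, 0], [0, 0, 0]], [[0, 0, 0], [0, 0, 0]]]}}

```text
time: 6.35
eef_pos: [0.5516, 0.3933, 0.1151]
tcp_rot: [0.494, -0.505, 0.509, -0.492]
contact_force: [-1.7, -10.5, 9.3]
opening: 0.001
```

The cover is at its end stop, with the push force up to 10.5 N. I'll lift off and move aside to look.

Emit:
{"name": "send_rows", "arguments": {"plan": [[[0.02, -0.1, 0], [0, 0, 0]], [[0.05, -0.4, 0], [0, 0, 0]], [[0.4, -0.1, 0], [0, 0, 0]], [[0.4, -0.1, 0], [0, 0, 0]], [[0.4, -0.1, 0], [0, 0, 0]], [[0.4, -0.1, 0], [0, 0, 0]], [[0.4, 0, 0], [0, 0, 0]], [[0.4, 0, 0], [0, 0, 0]], [[0.4, 0, 0], [0, 0, 0]], [[0.1, 0, 0], [0, 0, 0]], [[0, 0, 0], [0, 0, 0]]], "gripper": 0.3}}

```text
time: 7.45
eef_pos: [0.5395, 0.0387, 0.2212]
tcp_rot: [0.491, -0.508, 0.508, -0.492]
contact_force: [-0.5, -0.4, 0.0]
opening: 0.698
```

Emit:
{"name": "send_rows", "arguments": {"plan": [[[0, 0, 0], [0, -0.0227, 0]], [[0, 0, 0], [0, -0.0227, 0]], [[0, 0, 0], [0, -0.0227, 0]], [[0, 0, 0], [0, -0.0227, 0]], [[0, 0, 0], [0, -0.0227, 0]], [[0, 0, 0], [0, -0.0227, 0]], [[0, 0, 0], [0, -0.0227, 0]], [[0, 0, 0], [0, -0.0227, 0]], [[0, 0, 0], [0, -0.0227, 0]], [[0, 0, 0], [0, -0.0227, 0]], [[0, 0, 0], [0, -0.0227, 0]], [[0, 0, 0], [0, 0, 0]]]}}

```text
time: 8.65
eef_pos: [0.5394, 0.0421, 0.221]
tcp_rot: [-0.707, 0.01, -0.01, 0.707]
contact_force: [-0.2, 0.0, -1.4]
opening: 0.701
```

```bash
python3 - <<'E'
from h import *
import cv2
goto([.545,.244,.2],np.pi/2-.03)
c=read_camera("scene");d=read_camera("top"); cv2.imwrite("pics/t2.png",d["img"])
a=cv2.resize(c["img"][90:190,310:410],(240,240),interpolation=cv2.INTER_CUBIC)
b=cv2.resize(d["img"][205:265,130:265],(540,240),interpolation=cv2.INTER_CUBIC)
cv2.imwrite("pics/open.png",np.hstack([b,a]))
E
```

```text
t 8.65 eef [0.5394 0.0421 0.221 ] F [-0.2  0.  -1.4] op 0.701 toolaxes x [ 1.    -0.029  0.   ] z [0.029 1.    0.001]
shift [-0.003  0.177  1.683] turn [-0.0001  0.0001  0.    ] deg [-0.  0.  0.]
```

View pics/open.png

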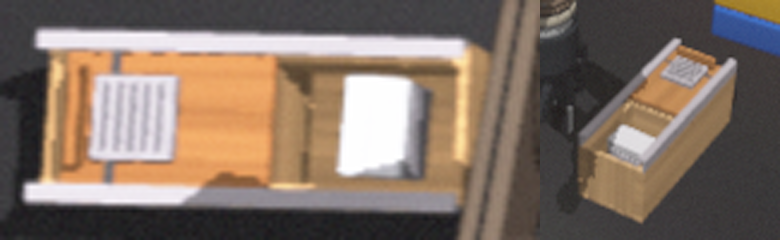

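The cover is open with the tab up, and the tin's lid shows at crop px about (343..410, 75..175).

```bash
python3 - <<'E'
from h import *
d=read_camera("top")
uv=[(u/4+130-.4,v/4+205-.4) for u,v in [(345,75),(411,77),(405,177),(338,174)]]
W=ray(d,uv,[.081]*4)
t,a,e=fit([(.03,.019),(.03,-.019),(-.03,-.019),(-.03,.019)],W);print(t,a,e,W.round(3))
goto([t[0],t[1],.2],np.pi/2-.03)
E
```

```text
[0.54426872 0.24015463] -0.048556422706951034 0.0010167768073306965 [[0.575 0.258 0.081]
 [0.573 0.219 0.081]
 [0.514 0.222 0.081]
 [0.516 0.262 0.081]]
t 8.8 eef [0.5394 0.0412 0.2212] F [-0.1  0.1  0.3] op 0.7 toolaxes x [ 0.999 -0.033  0.   ] z [0.033 0.999 0.   ]
shift [-0.014  0.177  1.659] turn [-0.0001 -0.0004  0.    ] deg [-0.  -0.2  0. ]
```

Emit:
{"name": "send_rows", "arguments": {"plan": [[[-0.014, 0, 0.26], [0, 0, 0]], [[0, 0, 0.3], [0, 0, 0]], [[0, 0, 0.3], [0, 0, 0]], [[0, 0, 0.3], [0, 0, 0]], [[0, 0, 0.3], [0, 0, 0]], [[0, 0, 0.2], [0, 0, 0]], [[0, 0.2, 0], [0, 0, 0]], [[0, 0.2, 0], [0, 0, 0]], [[0, 0.2, 0], [0, 0, 0]], [[0, 0, 0], [0, 0, 0]]]}}

```text
time: 9.8
eef_pos: [0.5411, 0.239, 0.145]
tcp_rot: [0.708, -0.014, 0.009, -0.706]
contact_force: [0.0, 0.1, -0.6]
opening: 0.701
```

```bash
python3 - <<'E'
from h import *
goto([.5445,.240,.06],np.pi/2-.035)
E
```

```text
t 9.8 eef [0.5411 0.239  0.145 ] F [ 0.   0.1 -0.6] op 0.701 toolaxes x [ 0.999 -0.033 -0.008] z [ 0.033  0.999 -0.002]
shift [0.033 0.708 0.01 ] turn [ 0.0003  0.0004 -0.0013] deg [ 0.1  0.1 -0.5]
```

Emit:
{"name": "send_rows", "arguments": {"plan": [[[0.01, 0.05, 0.008], [0, 0, 0]], [[0, 0.08, 0], [0, 0, 0]], [[0, 0.08, 0], [0, 0, 0]], [[0, 0.08, 0], [0, 0, 0]], [[0, 0.08, 0], [0, 0, 0]], [[0, 0.08, 0], [0, 0, 0]], [[0, 0.08, 0], [0, 0, 0]], [[0, 0.08, 0], [0, 0, 0]], [[0, 0.06, 0], [0, 0, 0]], [[0, 0.03, 0], [0, 0, 0]], [[0, 0, 0], [0, 0, 0]]]}}

```text
time: 10.9
eef_pos: [0.5451, 0.2401, 0.0655]
tcp_rot: [0.707, -0.011, 0.011, -0.707]
contact_force: [-1.0, -1.1, 1.0]
opening: 0.702
```

```bash
python3 - <<'E'
from h import *
goto([.5445,.240,.06],np.pi/2-.035)
E
```

```text
t 10.9 eef [0.5451 0.2401 0.0655] F [-1.  -1.1  1. ] op 0.702 toolaxes x [ 1.    -0.031 -0.001] z [ 0.031  1.    -0.   ]
shift [-0.005  0.046 -0.001] turn [ 0.0001  0.0006 -0.0001] deg [ 0.   0.2 -0. ]
```

Emit:
{"name": "send_rows", "arguments": {"plan": [[[0, 0.03, 0], [0, 0, 0]], [[0, 0, 0], [0, 0, 0]]]}}

```text
time: 11.1
eef_pos: [0.5456, 0.2402, 0.0648]
tcp_rot: [0.707, -0.011, 0.01, -0.707]
contact_force: [-9.5, -4.2, 14.4]
opening: 0.702
```

Emit:
{"name": "send_rows", "arguments": {"plan": [[[0, 0, 0], [0, 0, 0]], [[0, 0, 0], [0, 0, 0]], [[0, 0, 0], [0, 0, 0]], [[0, 0, 0], [0, 0, 0]], [[0, 0, 0], [0, 0, 0]], [[0, 0, 0], [0, 0, 0]], [[0, 0, 0], [0, 0, 0]], [[0, 0, 0], [0, 0, 0]]], "gripper": 1, "grip_force": 40}}

```text
time: 11.9
eef_pos: [0.5468, 0.2408, 0.0638]
tcp_rot: [-0.706, 0.01, -0.013, 0.708]
contact_force: [-1.2, -0.3, 6.6]
opening: 0.435
```

Emit:
{"name": "send_rows", "arguments": {"plan": [[[0, -0.05, 0], [0, 0, 0]], [[0, -0.08, 0], [0, 0, 0]], [[0, -0.12, 0], [0, 0, 0]], [[0, -0.15, 0], [0, 0, 0]], [[0, -0.15, 0], [0, 0, 0]], [[0, -0.15, 0], [0, 0, 0]], [[0, -0.15, 0], [0, 0, 0]], [[0, -0.15, 0], [0, 0, 0]], [[0, -0.1, 0], [0, 0, 0]], [[0, 0, 0], [0, 0, 0]]]}}

```text
time: 12.9
eef_pos: [0.5464, 0.2404, 0.1966]
tcp_rot: [-0.707, 0.009, -0.013, 0.707]
contact_force: [-0.5, -0.7, -1.3]
opening: 0.443
```

```bash
python3 - <<'E'
from h import *
goto([.475,-.009,.2],np.pi/2-.035)
E
```

```text
t 12.9 eef [0.5464 0.2404 0.1966] F [-0.5 -0.7 -1.3] op 0.443 toolaxes x [ 0.999 -0.032  0.005] z [0.032 1.    0.001]
shift [-0.529 -0.034 -2.096] turn [-0.0002  0.0005  0.0008] deg [-0.1  0.2  0.3]
```

Emit:
{"name": "send_rows", "arguments": {"plan": [[[-0.04, 0, -0.15], [0, 0, 0]], [[-0.066, 0, -0.26], [0, 0, 0]], [[-0.066, 0, -0.26], [0, 0, 0]], [[-0.066, 0, -0.26], [0, 0, 0]], [[-0.066, 0, -0.26], [0, 0, 0]], [[-0.066, 0, -0.26], [0, 0, 0]], [[-0.066, 0, -0.26], [0, 0, 0]], [[-0.066, 0, -0.26], [0, 0, 0]], [[-0.027, 0, -0.126], [0, 0, 0]], [[0, 0, 0], [0, 0, 0]]]}}

```text
time: 13.9
eef_pos: [0.4721, -0.0112, 0.1923]
tcp_rot: [0.707, -0.013, 0.011, -0.707]
contact_force: [-0.6, -0.1, -0.8]
opening: 0.446
```

Emit:
{"name": "send_rows", "arguments": {"plan": [[[0, 0.2, 0], [0, 0, 0]], [[0, 0.2, 0], [0, 0, 0]], [[0, 0.2, 0], [0, 0, 0]], [[0, 0.15, 0], [0, 0, 0]], [[0, 0.08, 0], [0, 0, 0]], [[0, 0, 0], [0, 0, 0]], [[0, 0, 0], [0, 0, 0]]]}}

```text
time: 14.6
eef_pos: [0.474, -0.0091, 0.0945]
tcp_rot: [0.707, -0.011, 0.011, -0.707]
contact_force: [0.2, -0.0, -1.8]
opening: 0.438
```

```bash
python3 - <<'E'
from h import *
import cv2
goto([.475,-.009,.085],np.pi/2-.035)
c=read_camera("scene");print(c["img"].shape)
cv2.imwrite("pics/sc.png",cv2.resize(c["img"][110:240,220:350],(520,520),interpolation=cv2.INTER_CUBIC))
E
```

```text
t 14.6 eef [ 0.474  -0.0091  0.0945] F [ 0.2 -0.  -1.8] op 0.438 toolaxes x [ 1.    -0.031  0.   ] z [ 0.031  1.    -0.   ]
shift [0.008 0.079 0.001] turn [0.     0.0006 0.0001] deg [0.  0.2 0. ]
(400, 640, 3)
```

View pics/sc.png

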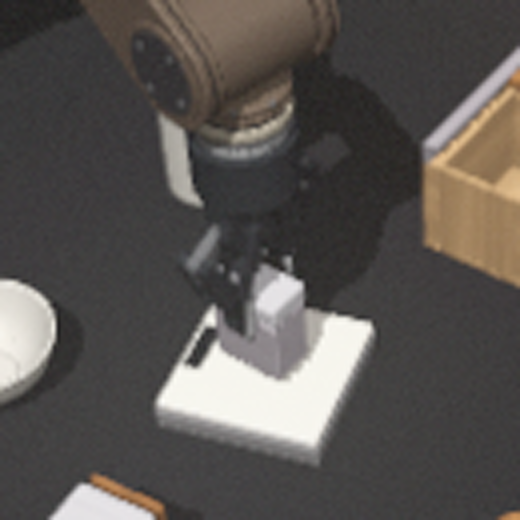

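The tin is held upright just above the pan centre. Lowering it until contact.

Emit:
{"name": "send_rows", "arguments": {"plan": [[[0, 0.03, 0], [0, 0, 0]], [[0, 0.02, 0], [0, 0, 0]], [[0, 0.01, 0], [0, 0, 0]], [[0, 0.01, 0], [0, 0, 0]], [[0, 0, 0], [0, 0, 0]]]}}

```text
time: 15.15
eef_pos: [0.4737, -0.0093, 0.0856]
tcp_rot: [-0.707, 0.011, -0.011, 0.707]
contact_force: [-1.0, 0.5, -1.2]
opening: 0.445
```

Emit:
{"name": "send_rows", "arguments": {"plan": [[[0, 0.008, 0], [0, 0, 0]], [[0, 0.008, 0], [0, 0, 0]], [[0, 0, 0], [0, 0, 0]]]}}

```text
time: 15.45
eef_pos: [0.4739, -0.0093, 0.0839]
tcp_rot: [0.707, -0.011, 0.011, -0.707]
contact_force: [-1.4, -1.0, -1.8]
opening: 0.445
```

Emit:
{"name": "send_rows", "arguments": {"plan": [[[0, 0.01, 0], [0, 0, 0]], [[0, 0.01, 0], [0, 0, 0]], [[0, 0, 0], [0, 0, 0]]]}}

```text
time: 15.75
eef_pos: [0.4742, -0.0093, 0.0838]
tcp_rot: [-0.707, 0.011, -0.011, 0.707]
contact_force: [-6.3, 2.1, 14.0]
opening: 0.444
```

Emit:
{"name": "send_rows", "arguments": {"plan": [[[0, -0.012, 0], [0, 0, 0]], [[0, 0, 0], [0, 0, 0]]]}}

```text
time: 15.95
eef_pos: [0.4744, -0.0093, 0.0838]
tcp_rot: [0.707, -0.011, 0.012, -0.707]
contact_force: [-1.7, 0.6, 5.5]
opening: 0.438
```

Emit:
{"name": "send_rows", "arguments": {"plan": [[[0, 0, 0], [0, 0, 0]], [[0, 0, 0], [0, 0, 0]], [[0, 0, 0], [0, 0, 0]], [[0, 0, 0], [0, 0, 0]], [[0, 0, 0], [0, 0, 0]], [[0, -0.1, 0], [0, 0, 0]], [[0, -0.2, 0], [0, 0, 0]], [[0, -0.25, 0], [0, 0, 0]], [[0, -0.25, 0], [0, 0, 0]], [[0, -0.2, 0], [0, 0, 0]], [[0, 0, 0], [0, 0, 0]], [[0, 0, 0], [0, 0, 0]]], "gripper": 0}}

```text
time: 17.15
eef_pos: [0.474, -0.0093, 0.2035]
tcp_rot: [0.707, -0.011, 0.012, -0.707]
contact_force: [-0.5, -0.1, -1.2]
opening: 0.997
```

Emit:
{"name": "send_rows", "arguments": {"plan": [[[0, 0, 0], [0, 0.0225, 0]], [[0, 0, 0], [0, 0.0225, 0]], [[0, 0, 0], [0, 0.0225, 0]], [[0, 0, 0], [0, 0.0225, 0]], [[0, 0, 0], [0, 0.0225, 0]], [[0, 0, 0], [0, 0.0225, 0]], [[0, 0, 0], [0, 0.0225, 0]], [[0, 0, 0], [0, 0.0225, 0]], [[0, 0, 0], [0, 0.0225, 0]], [[0, 0, 0], [0, 0.0225, 0]], [[0, 0, 0], [0, 0.0225, 0]], [[0, 0, 0], [0, 0, 0]]]}}

```text
time: 18.35
eef_pos: [0.4727, -0.009, 0.2008]
tcp_rot: [-0.497, 0.505, -0.503, 0.495]
contact_force: [-0.5, 0.1, -1.2]
opening: 1.005
```

```bash
python3 - <<'E'
from h import *
import cv2
goto([.474,-.0092,.08],-.035)
c=read_camera("scene");d=read_camera("top")
b=cv2.resize(d["img"][225:305,285:365],(400,400),interpolation=cv2.INTER_CUBIC)
a=cv2.resize(c["img"][140:240,240:340],(400,400),interpolation=cv2.INTER_CUBIC)
cv2.imwrite("pics/sc2.png",np.hstack([a,b]))
E
```

```text
t 18.35 eef [ 0.4727 -0.009   0.2008] F [-0.5  0.1 -1.2] op 1.005 toolaxes x [-0.016 -1.    -0.001] z [ 1.    -0.016 -0.004]
shift [0.002 1.007 0.015] turn [ 0.0006  0.0031 -0.0001] deg [ 0.2  1.1 -0. ]
```

View pics/sc2.png

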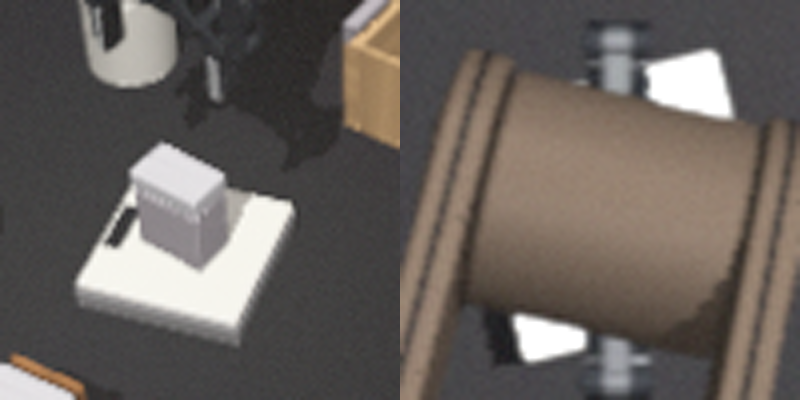

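The tin stands upright and free on the pan; the lid corners in the left crop are (163,143), (228,180), (195,208), (132,175). I'll check its position from those.

```bash
python3 - <<'E'
from h import *
d=read_camera("scene")
uv=[(u/4+240-.4,v/4+140-.4) for u,v in [(163,143),(228,180),(195,208),(132,175)]]
t,a,e=fit([(-.03,.019),(.03,.019),(.03,-.019),(-.03,-.019)],ray(d,uv,[.101]*4));print(t,a,e)
goto([.474,-.0092,.08],-.035)
E
```

```text
[ 0.47617953 -0.01073557] -0.08527932125059279 0.0016079229139912188
t 18.5 eef [ 0.4732 -0.0091  0.2018] F [0.3 1.2 0. ] op 0.999 toolaxes x [-0.013 -1.    -0.   ] z [ 1.    -0.013 -0.002]
shift [1.000e-03 1.015e+00 9.000e-03] turn [ 0.0003  0.0035 -0.0001] deg [ 0.1  1.2 -0. ]
```

Emit:
{"name": "send_rows", "arguments": {"plan": [[[0, 0.1, 0.01], [0, 0.004, 0]], [[0, 0.15, 0], [0, 0, 0]], [[0, 0.15, 0], [0, 0, 0]], [[0, 0.15, 0], [0, 0, 0]], [[0, 0.15, 0], [0, 0, 0]], [[0, 0.15, 0], [0, 0, 0]], [[0, 0.1, 0], [0, 0, 0]], [[0, 0.06, 0], [0, 0, 0]], [[0, 0, 0], [0, 0, 0]], [[0, 0, 0], [0, 0, 0]]]}}

```text
time: 19.5
eef_pos: [0.4754, -0.0094, 0.082]
tcp_rot: [0.49, -0.51, 0.51, -0.49]
contact_force: [0.2, -0.2, -0.6]
opening: 1.001
```

```bash
python3 - <<'E'
from h import *
goto([.475,-.0095,.079],-.035)
E
```

```text
t 19.5 eef [ 0.4754 -0.0094  0.082 ] F [ 0.2 -0.2 -0.6] op 1.001 toolaxes x [-0.041 -0.999  0.   ] z [ 0.999 -0.041  0.001]
shift [ 0.001  0.025 -0.003] turn [-0.0001 -0.0009  0.    ] deg [-0.  -0.3  0. ]
```

Emit:
{"name": "send_rows", "arguments": {"plan": [[[0, 0.02, 0], [0, 0, 0]], [[0, 0, 0], [0, 0, 0]], [[0, 0, 0], [0, 0, 0]], [[0, 0, 0], [0, 0, 0]], [[0, 0, 0], [0, 0, 0]], [[0, 0, 0], [0, 0, 0]], [[0, 0, 0], [0, 0, 0]], [[0, 0, 0], [0, 0, 0]], [[0, 0, 0], [0, 0, 0]]], "gripper": 1, "grip_force": 40}}

```text
time: 20.4
eef_pos: [0.4755, -0.0094, 0.0799]
tcp_rot: [0.49, -0.51, 0.51, -0.49]
contact_force: [-0.8, 0.4, 5.3]
opening: 0.694
```

Emit:
{"name": "send_rows", "arguments": {"plan": [[[0, -0.06, 0], [0, 0, 0]], [[0, -0.12, 0], [0, 0, 0]], [[0, -0.2, 0], [0, 0, 0]], [[0, -0.2, 0], [0, 0, 0]], [[0, -0.2, 0], [0, 0, 0]], [[0, -0.15, 0], [0, 0, 0]], [[0, -0.05, 0], [0, 0, 0]], [[0, 0, 0], [0, 0, 0]]]}}

```text
time: 21.2
eef_pos: [0.475, -0.0093, 0.1971]
tcp_rot: [0.489, -0.51, 0.51, -0.49]
contact_force: [-0.8, -0.4, -2.2]
opening: 0.697
```

```bash
python3 - <<'E'
from h import *
goto([.497,-.331,.2],.049)
E
```

```text
t 21.2 eef [ 0.475  -0.0093  0.1971] F [-0.8 -0.4 -2.2] op 0.697 toolaxes x [-0.041 -0.999  0.   ] z [ 0.999 -0.041  0.001]
shift [ 2.671 -0.024  0.293] turn [-0.0001 -0.0143  0.    ] deg [-0.1 -5.2  0. ]
```

Emit:
{"name": "send_rows", "arguments": {"plan": [[[0.15, 0, 0.02], [0, 0, 0]], [[0.27, 0, 0.03], [0, 0, 0]], [[0.27, 0, 0.03], [0, 0, 0]], [[0.27, 0, 0.03], [0, 0, 0]], [[0.27, 0, 0.03], [0, 0, 0]], [[0.27, 0, 0.03], [0, 0, 0]], [[0.27, 0, 0.03], [0, 0, 0]], [[0.27, 0, 0.03], [0, 0, 0]], [[0.27, 0, 0.03], [0, 0, 0]], [[0.27, 0, 0.03], [0, 0, 0]], [[0.091, 0, 0.003], [0, -0.0143, 0]], [[0, 0, 0], [0, 0, 0]]]}}

```text
time: 22.4
eef_pos: [0.4959, -0.332, 0.1943]
tcp_rot: [0.512, -0.49, 0.487, -0.511]
contact_force: [-0.4, 0.9, -2.1]
opening: 0.692
```

Emit:
{"name": "send_rows", "arguments": {"plan": [[[0, 0.1, 0], [0, 0, 0]], [[0, 0.15, 0], [0, 0, 0]], [[0, 0.08, 0], [0, 0, 0]], [[0, 0, 0], [0, 0, 0]], [[0, 0, 0], [0, 0, 0]]]}}

```text
time: 22.9
eef_pos: [0.497, -0.3302, 0.1568]
tcp_rot: [-0.512, 0.488, -0.487, 0.512]
contact_force: [1.1, -0.1, -1.8]
opening: 0.697
```

```bash
python3 - <<'E'
from h import *
import cv2
goto([.497,-.331,.066],.049)
c=read_camera("scene");d=read_camera("top")
b=cv2.resize(d["img"][225:305,395:475],(400,400),interpolation=cv2.INTER_CUBIC)
a=cv2.resize(c["img"][200:300,180:280],(400,400),interpolation=cv2.INTER_CUBIC)
cv2.imwrite("pics/rk.png",np.hstack([a,b]))
E
```

```text
t 22.9 eef [ 0.497  -0.3302  0.1568] F [ 1.1 -0.1 -1.8] op 0.697 toolaxes x [ 0.049 -0.999 -0.001] z [ 0.999  0.049 -0.001]
shift [0.007 0.757 0.   ] turn [ 0.0001  0.     -0.0001] deg [ 0.  0. -0.]
```

View pics/rk.png

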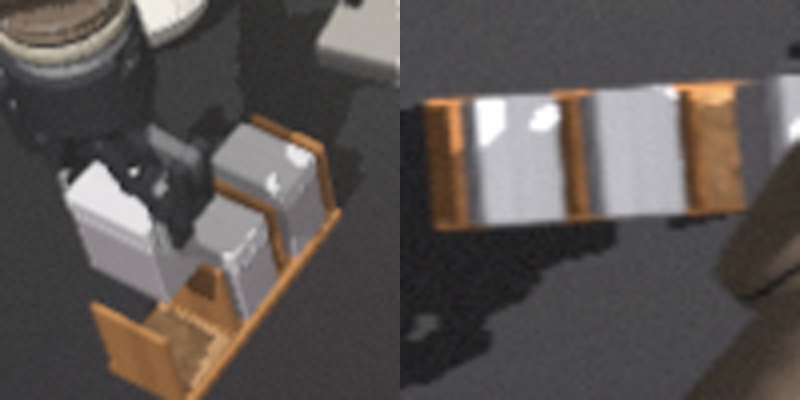

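The tin is upright above the free bay. The scene crop gives its lower front corner at (168,300) and the end divider's top corners at (93,303) and (168,350). I'll cross-check the lateral fit.

```bash
python3 - <<'E'
from h import *
d=read_camera("scene")
uv=[(u/4+180-.4,v/4+200-.4) for u,v in [(168,300),(95,262),(93,303),(168,350)]]
print(ray(d,uv,[.103,.103,.078,.078]).round(4))
r=np.array([[np.cos(.049),-np.sin(.049)],[np.sin(.049),np.cos(.049)]])
for P in [(.03,-.019),(-.03,-.019)]: print(r@P+[.497,-.3302])
for P in [(-.028,-.086),(.028,-.086)]: print(r@P+[.4945,-.275])
E
```

```text
[[ 0.5241 -0.3418  0.103 ]
 [ 0.468  -0.3438  0.103 ]
 [ 0.4713 -0.3571  0.078 ]
 [ 0.5327 -0.3588  0.078 ]]
[ 0.52789462 -0.34770778]
[ 0.46796664 -0.35064661]
[ 0.47074592 -0.36226823]
[ 0.52667871 -0.35952533]
```

Emit:
{"name": "send_rows", "arguments": {"plan": [[[0.018, 0.05, 0], [0, 0, 0]], [[0, 0.1, 0], [0, 0, 0]], [[0, 0.08, 0], [0, 0, 0]], [[0, 0.05, 0], [0, 0, 0]], [[0, 0.05, 0], [0, 0, 0]], [[0, 0.05, 0], [0, 0, 0]], [[0, 0, 0], [0, 0, 0]], [[0, 0, 0], [0, 0, 0]]]}}

```text
time: 23.85
eef_pos: [0.4971, -0.3332, 0.1116]
tcp_rot: [0.512, -0.488, 0.488, -0.512]
contact_force: [0.2, -0.8, -1.6]
opening: 0.697
```

Emit:
{"name": "send_rows", "arguments": {"plan": [[[0, 0.06, 0], [0, 0, 0]], [[0, 0.06, 0], [0, 0, 0]], [[0, 0.06, 0], [0, 0, 0]], [[0, 0.06, 0], [0, 0, 0]], [[0, 0.06, 0], [0, 0, 0]], [[0, 0.04, 0], [0, 0, 0]], [[0, 0.01, 0], [0, 0, 0]], [[0, 0, 0], [0, 0, 0]], [[0, 0, 0], [0, 0, 0]]]}}

```text
time: 24.75
eef_pos: [0.4973, -0.3333, 0.07]
tcp_rot: [0.512, -0.487, 0.488, -0.512]
contact_force: [0.9, 1.5, -0.9]
opening: 0.692
```

Emit:
{"name": "send_rows", "arguments": {"plan": [[[0, 0.01, 0], [0, 0, 0]], [[0, 0.01, 0], [0, 0, 0]], [[0, 0.01, 0], [0, 0, 0]], [[0, 0.008, 0], [0, 0, 0]], [[0, 0, 0], [0, 0, 0]]]}}

```text
time: 25.25
eef_pos: [0.4971, -0.3331, 0.065]
tcp_rot: [-0.512, 0.488, -0.488, 0.512]
contact_force: [0.2, -0.1, -1.7]
opening: 0.696
```

Emit:
{"name": "send_rows", "arguments": {"plan": [[[0, 0.008, 0], [0, 0, 0]], [[0, 0.008, 0], [0, 0, 0]], [[0, 0.006, 0], [0, 0, 0]], [[0, 0, 0], [0, 0, 0]]]}}

```text
time: 25.65
eef_pos: [0.4973, -0.3333, 0.0649]
tcp_rot: [0.512, -0.488, 0.487, -0.512]
contact_force: [-5.2, 3.7, 9.8]
opening: 0.693
```

Emit:
{"name": "send_rows", "arguments": {"plan": [[[0, -0.012, 0], [0, 0, 0]], [[0, 0, 0], [0, 0, 0]]]}}

```text
time: 25.85
eef_pos: [0.4974, -0.3334, 0.0649]
tcp_rot: [0.512, -0.487, 0.488, -0.512]
contact_force: [-1.7, 1.1, 5.4]
opening: 0.696
```

Emit:
{"name": "send_rows", "arguments": {"plan": [[[0, 0, 0], [0, 0, 0]], [[0, 0, 0], [0, 0, 0]], [[0, 0, 0], [0, 0, 0]], [[0, 0, 0], [0, 0, 0]], [[0, 0, 0], [0, 0, 0]], [[0, -0.08, 0], [0, 0, 0]], [[0, -0.15, 0], [0, 0, 0]], [[0, -0.25, 0], [0, 0, 0]], [[0, -0.3, 0], [0, 0, 0]], [[0, -0.35, 0], [0, 0, 0]], [[0, -0.2, 0], [0, 0, 0]], [[0, 0, 0], [0, 0, 0]]], "gripper": 0}}

```text
time: 27.05
eef_pos: [0.4991, -0.335, 0.2301]
tcp_rot: [-0.512, 0.484, -0.492, 0.512]
contact_force: [0.3, -1.9, 1.2]
opening: 1.002
```

Emit:
{"name": "send_rows", "arguments": {"plan": [[[-0.3, 0, 0], [0, 0, 0]], [[-0.4, 0, 0], [0, 0, 0]], [[-0.4, 0, 0], [0, 0, 0]], [[-0.4, 0, 0], [0, 0, 0]], [[-0.4, 0, 0], [0, 0, 0]], [[-0.4, 0, 0], [0, 0, 0]], [[0, 0, 0], [0, 0, 0]], [[0, 0, 0], [0, 0, 0]]]}}

```text
time: 27.85
eef_pos: [0.4831, -0.0564, 0.2227]
tcp_rot: [0.513, -0.487, 0.487, -0.512]
contact_force: [-1.5, -0.4, -1.3]
opening: 0.998
```

```bash
python3 - <<'E'
from h import *
import cv2
s=get_state();print(s["time"],s["eef_pos"],s["contact_force"])
c=read_camera("scene");d=read_camera("top")
b=cv2.resize(d["img"][232:282,395:490],(760,400),interpolation=cv2.INTER_CUBIC)
a=cv2.resize(d["img"][205:265,130:265],(380,169),interpolation=cv2.INTER_CUBIC)
e=cv2.resize(c["img"][200:300,180:280],(169,169),interpolation=cv2.INTER_CUBIC)
o=np.zeros((569,760,3),np.uint8);o[:400]=b;o[400:,:380]=a;o[400:,400:569]=e
cv2.imwrite("pics/end.png",o)
E
```

```text
27.85 [ 0.48305777 -0.05642165  0.22267365] [-1.45151098 -0.43153524 -1.26387653]
```

View pics/end.png

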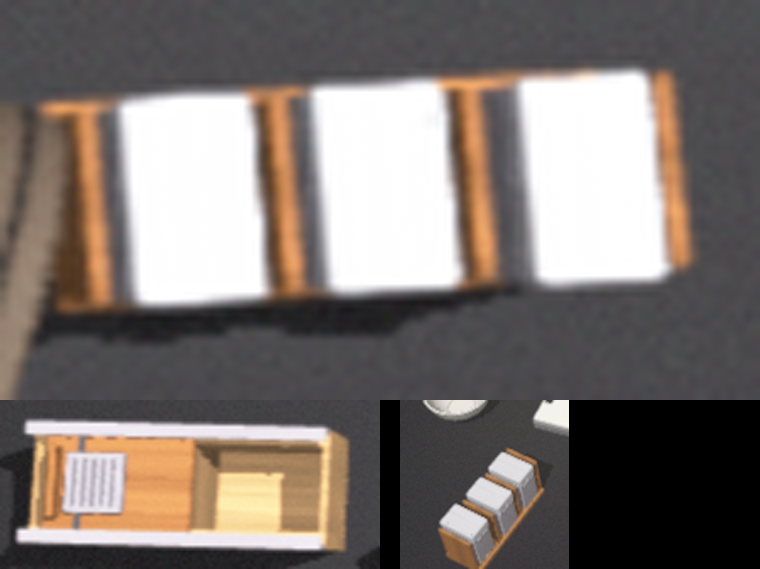

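All three tins sit in the rack, the cover is still open, and the new tin's lid corners are (518,78), (645,70), (668,275), (535,285). Final numeric check against the middle tin:

```bash
python3 - <<'E'
from h import *
d=read_camera("top")
for l in ([(518,78),(645,70),(668,275),(535,285)],[(312,86),(440,80),(462,286),(328,292)],[(118,97),(248,93),(268,297),(135,303)]):
    uv=[(u/8+395-.45,v/8+232-.45) for u,v in l]
    print(fit([(.03,.019),(.03,-.019),(-.03,-.019),(-.03,.019)],ray(d,uv,[.086]*4)))
E
```

```text
(array([ 0.49665122, -0.33268492]), np.float64(0.0498783809881953), np.float64(0.0006054969500458432))
(array([ 0.49467561, -0.27338688]), np.float64(0.04487446375460935), np.float64(0.0005238978469343541))
(array([ 0.49193637, -0.21759754]), np.float64(0.04599319517971243), np.float64(0.0006203704864061726))
```

```bash
python3 -c "
from plant import *
print(get_state()['contact_force']); print(sign_off())"
```

```text
[0.95542806 0.16644107 0.45403606]
the job is handed in; nothing more can be done
None
```

The job is done and handed in at about 28 s of the 69 s allowed; the simulator gives no verdict.

I held the tab down and slid the cover to its end stop. I took the tin across its width and stood it on the scale, released. Then I re-gripped it by its narrow ends and set it on the cork pad in the rack's free bay.

**Last checks:**
- **Tin position:** the top camera puts it at (0.497, -0.333) with yaw 0.050 rad, against an estimated bay centre of (0.497, -0.331) with yaw 0.049. Its spacing to the middle tin measures 59 mm instead of 56, so it may sit 2 to 3 mm towards the outer divider, inside the 12 mm limit.
- **Height:** I had no direct height measurement. I felt contact with the pad at the expected height, and the tin stands upright, level with its neighbours in the picture.
- **Surroundings:** the cover is still open and the other two tins have not moved by more than about 1 mm. I did not re-measure the jar or spoon, but the arm never went near them.
- **Gripper:** it is clear of everything, and the force reading is about 1 N, which is sensor noise.

**Disagreements:**
- The gripper touched the caddy while going in for the tin, at about 14 N, well under the 40 N limit.
- Before lowering, the scene camera put the tin about 3 mm off the top camera's estimate across the bay, so I shifted it 2 mm.

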